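# Fit the missing bottle divider and draw out the carrier's tow handle

### The job

Get the wheeled bottle carrier ready to roll: take the plywood divider with the hand hole out of the dark board stand and lower it on edge, hole up, into the carrier's empty slot between the bottles until it stands right down on the floor, then let go of it; do not drop it in. Then press in the red button on the carrier's tow handle, keep it pressed while you pull the handle straight out past its first stop to the second stop (all the way out), and finish still holding the handle there. Leave the bottles, the other boards, the corkscrew and the bowl of corks as they are.

Things in the scene. Friction and masses are not known exactly. Their poses are not given: they have to be found in the camera images.
- carrier: Open oak crate, two rear wheels, two front feet, 310 wide (x) by 380 long (y), walls to 100 mm above the counter; stands firm. Origin on the counter under its centre; -y is its front, where the tow handle comes out; z up. Three bottles (tops at 95 mm) lie along y at x = -104, 0, 104. Between them are two divider slots, x = -52 (empty) and +52 (filled).
- empty_slot (a point): Middle of the empty slot, on the carrier's floor, 20 mm above the counter; axes as the carrier's, the slot runs along y. The divider's origin belongs here, its x along the slot. The slot is two pairs of oak posts, 60 mm either way along y from here, 13 mm apart and 56 mm tall, mouths flared to about 24 mm.
- divider: The loose plywood divider: 220 long (x) by 9 thick (y) by 125 tall (z), about 0.16 kg, with a hand hole 70 by 20 mm whose upper edge is 22 mm below the top edge. Origin at the centre of its lower edge, z up. Stands on edge in one of the stand's three slots, with a little play (may lean up to 6 degrees).
- stand: Dark wooden board stand, 160 (x) by 190 (y), fixed; origin on the counter under its centre. Three slots along x at y = -70, 0, 70 mm, which hold the divider, a slate board and a marble board in any order. Slot floor 12 mm above the counter, slots 13 mm wide, posts 44 mm above that.
- handle_slide (a joint): How far the tow handle is drawn out along the carrier's -y, m: 0 = in (locked), 0.100 = first stop, 0.200 = second stop and end of travel. About 3 N of friction. A pin locks it (1 mm play) at each stop unless the red button is in by over 3.5 mm; let go between stops, the pin drops in at the next. With the button kept in it passes the first stop freely.
- handle: Tow handle: black grip amid a steel bow (350 mm wide, 16 mm round): 130 (x) by 28 (y) by 28 mm, axes as the carrier's, moves with the handle. Origin at its centre, 75 mm above the counter; handle in, it is 250 mm before the carrier's origin, 46 mm clear of the front wall. Take it from above, one finger behind it, one on the button (34 mm across both).
- button (a joint): Red release button in the middle of the grip's front (-y) face, 44 wide by 18 tall, standing 6 mm proud: travel 0 to 0.005 m into the grip, spring 2 N at rest to 5.6 N fully in.
- bottle1: Wine bottle, 75 mm across, 300 long, lying in the lane x = -104, neck to the handle; loose. Origin on its axis, mid-length.
- bottle2: The same in the middle lane.
- bottle3: The same in the lane x = +104.
- divider_fitted: Another plywood divider like the first, already in the carrier's other slot. Origin at the centre of its lower edge.
- slate_board: Dark slate board 200 x 8 x 115 mm on edge in the stand; loose. Origin at the centre of its lower edge.
- marble_board: White marble board 190 x 10 x 120 mm on edge in the stand; loose. Origin at the centre of its lower edge.
- cork_bowl: White bowl of corks on the counter, 90 mm across, 60 tall; loose. Origin at the centre of its foot.
- corkscrew: Waiter's corkscrew lying on the counter, 130 x 30 x 14 mm; loose. Origin at its middle on the counter.

How it is judged:
By the outcome, as a careful person would: the job done as asked, in the order asked, and still so for the second after the job is handed in, while the arm keeps its last pose, push and grip.
It also fails if it takes over 58 s, if anything falls off the work surface, if the arm or the gripper's body presses on something with over 40 N, if the wrist force passes 120 N, or if a joint passes its speed limit or range.

### The arm

A 7-joint arm with a two-finger parallel gripper is mounted at the origin on the work surface. World frame = base frame: x ahead of the robot, y to its left, z up, the work surface at z = 0. Lengths are in m, angles in degrees, forces in N, time in s.
With the tool pointing down it reaches from about 0.4 to 0.875 m from the base axis. Payload 4.4 kg.
Tool frame: the origin (TCP) lies at the very end of the fingers, on their centre line; the grasp point (between the pads) lies 19 mm behind it; z points along the fingers, y is the line along which they close (so a half turn about z gives the same grasp; the last joint's range is limited). The gripper opens to 85 mm and grips with 20 to 120 N. Pads are 22 mm wide; open, the fingers measure 114 mm over their backs; the gripper's body (76 mm by 85 mm) begins 54 mm behind the grasp point. The pads swing forward as they close: fully open they stand 13 mm farther back than shut.
Start: joints at [61.834, 36.005, 2.206, 86.941, -1.547, 57.084, -1.146], TCP at [0.269, -0.592, 0.231] pointing down, gripper open.
Joint ranges: [-175.42, 175.42], [-21.48, 121.26], [-71.46, 75.88], [10.55, 141.38], [-63.04, 243.04], [13.31, 113.54], [-168.57, 168.57]. Speed limits (degrees/s): [147.25, 147.25, 180, 180, 180, 180, 180].

### API

Orientations are given as [roll, pitch, yaw] about the fixed x, y, z axes, in that order (R = Rz(yaw) Ry(pitch) Rx(roll)).
In Python, from rig import arm, viewer gives the robot as it stands. The module is installed in compiled form; this text tells all that it offers.
- The arm moves only by the tool arm_command, never from a script. Its argument "moves" is a list that holds one entry, the list of rows, each a list of 4 numbers: the shift along the tool's x, y, z in m, then the turn about the tool's z in degrees. A call has 1 to 8 rows; each row shifts and turns the commanded pose from where the row before left it, along the tool's axes as they then stand; what a row does not reach is not made up. A row lasts 1/12 s, in which the tool goes at most 41.7 mm and 7.16 degrees, less where a joint would pass 70% of its speed; a pose out of reach is approached as far as the arm can. A call is refused whole if a number of a shift passes 0.0417 or a number of a turn 7.16, either way. A call with a gripper value outside its range is refused whole. "grip" is the finger opening in m, from 0 to 0.0854, set as the call begins (left out, the last holds). The fingers move at their own pace and stop on an object; the grip force is fixed at half the most. Time passes only in rows, so rows that do not move let the fingers close. It gives the time, the measured TCP pose, the force, the opening and the grip force at its end, in the units of the state.
- arm.sense(): the state, without advancing time (a new reading comes with each control period).
- viewer.capture(name): name is "side" or "top"; returns (picture, depth): 420x560x3 uint8, blue, green, red; 420x560 float32, m along the optical axis (not along the pixel's ray), 0 where there is no reading.
- viewer.get_calibration(name): a dict with "fx", "fy", "cx", "cy" (pixels), "k1" (the pictures are not rectified: a ray, as slopes to the right and down, at radius r is drawn at 1 + k1 r^2 times it, then the intrinsics apply), "extrinsics" (4x4, takes a point from world to camera coordinates). Camera axes: x right, y up, looking along -z (the intrinsics and any distortion apply to the point x, -y, -z); pixel columns grow to the right and rows downward; lengths in m; the calibration is good to about 2 mm. A picture is of the moment at which its call begins. get_calibration takes no time and is no camera call.
- arm.hand_in(): hands the job in; it is judged then, once.
The state is a dict: "time_s": time; "q": joint angles; "dq": joint speeds; "joint_torque": joint torques, N m; "tcp_pos": TCP position; "ee_rot": TCP orientation; "wrist_force": force on the tool from outside, world axes, zero at the start; "ft_torque": the same for the moment, N m; "finger_gap": finger opening in m; "grasp_force": force on a finger pad.
Only numpy, scipy, OpenCV 4.12 (cv2) and the standard library are available. Lean on these libraries where they do the work, as an engineer would, in place of code of your own. Each camera call takes 0.05 s, during which the arm holds its last target. There are 200 camera calls.

## Working session

There is one attempt and no reset: what is moved stays moved. The work goes in short steps, Python scripts to look and compute and a tool call to move; the robot and the scene stay as the last step left them, time stands still between calls to the robot, and variables do not carry over. Pictures are saved under pics/ and viewed, at most 10 in all, crops included, and the job is handed in when it is done.

Besides the shell and the picture viewer there is one more tool, called after "Request:" as name([rows], argument=value, ...), one row to a line, values as JSON. arm_command: Moves the arm, as the interface text tells. Its arguments: {"type":"object","properties":{"moves":{"type":"array","items":{"type":"array","items":{"type":"array","items":{"type":"number"}}}},"grip":{"type":"number"}},"required":["moves"]}

```bash
mkdir -p pics; ls; python3 - <<'E'
from rig import arm, viewer
import cv2,numpy as np
for n in("top","side"):
    p,d=viewer.capture(n); cv2.imwrite(f"pics/{n}0.png",p); np.save(f"{n}0.npy",d)
    c=viewer.get_calibration(n); print(n,{k:(np.round(v,4).tolist()) for k,v in c.items()})
s=arm.sense(); print(s)
E
```

```text
pics
top {'fx': 532.5873, 'fy': 532.5873, 'cx': 288.8537, 'cy': 212.5517, 'k1': 0.0328, 'extrinsics': [[0.0016, -0.9999, 0.0109, -0.0395], [0.9898, 0.0031, 0.1423, -0.5714], [-0.1424, 0.0106, 0.9898, -1.3076], [0.0, 0.0, 0.0, 1.0]]}
side {'fx': 521.3988, 'fy': 521.3988, 'cx': 279.2243, 'cy': 221.5088, 'k1': -0.2009, 'extrinsics': [[-0.854, -0.52, -0.0152, 0.4737], [0.2909, -0.5017, 0.8147, -0.2423], [-0.4313, 0.6913, 0.5797, -1.0872], [0.0, 0.0, 0.0, 1.0]]}
{'time_s': 0.1, 'q': array([61.83298432, 36.05202449,  2.20213062, 86.98942607, -1.54711944,
       57.08494462, -1.1462361 ]), 'dq': array([ 0.04996782, -0.14945133, -0.02221144, -0.20203696, -0.10487065,
       -0.06660214,  0.01625908]), 'joint_torque': array([ 2.82837522e-03, -5.64535654e+01,  1.23071060e+00, -1.93977910e+01,
        1.13332761e-02,  5.39698260e-03,  1.74518124e-05]), 'tcp_pos': array([ 0.26829123, -0.59143687,  0.23050358]), 'ee_rot': array([-1.79903255e+02,  4.20351792e-04,  2.43970603e+01]), 'wrist_force': array([-0.28047453, -0.64520718, -0.17918965]), 'ft_torque': array([-0.00414369,  0.01726634,  0.01553969]), 'grasp_force': 0.0, 'finger_gap': 0.08556659449206323}
```

View pics/top0.png

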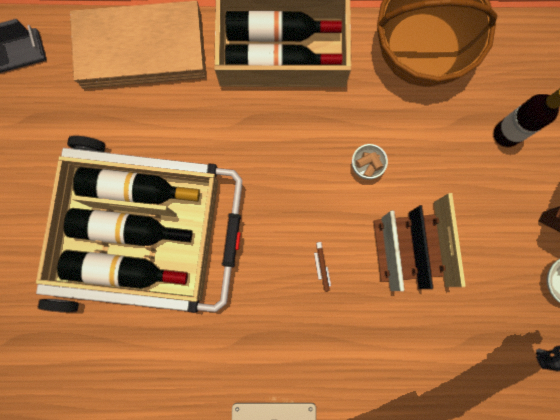

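View pics/side0.png

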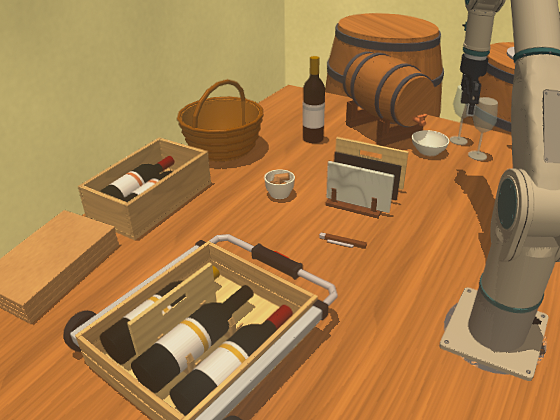

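The top view shows the carrier at left (front to the right, red button near (240,240)), with its empty slot between the lower and middle bottles around y≈250. The stand is at right, and the plywood divider is its rightmost board, from (447,195) to (458,285). The side view agrees: the far plywood board shows its hand hole, and the fitted divider is in the far lane.

```bash
cat > h.py <<'E'
import numpy as np,cv2
from rig import arm,viewer
def ray(n,uv):
    c=viewer.get_calibration(n);K=np.array([[c['fx'],0,c['cx']],[0,c['fy'],c['cy']],[0,0,1]])
    s=cv2.undistortPoints(np.float64(uv).reshape(-1,1,2),K,np.array([c['k1'],0,0,0.]))[:,0]
    E=np.array(c['extrinsics']);R,t=E[:3,:3],E[:3,3]
    return -R.T@t,np.c_[s[:,0],-s[:,1],-np.ones(len(s))]@R   # dir has unit depth
def plane(n,uv,z):
    o,d=ray(n,uv);return o+d*((z-o[2])/d[:,2])[:,None]
def cloud(n,D):
    h,w=D.shape;uv=np.stack(np.meshgrid(np.arange(w),np.arange(h)),-1).reshape(-1,2)
    o,d=ray(n,uv);P=(o+d*D.reshape(-1,1));P[D.ravel()==0]=np.nan;return P.reshape(h,w,3)
E
python3 - <<'E'
from h import *
img=cv2.imread('pics/top0.png');D=np.load('top0.npy');P=cloud('top',D)
hsv=cv2.cvtColor(img,cv2.COLOR_BGR2HSV)
print('counter z',np.nanmedian(P[320:400,30:200,2]),np.nanstd(P[320:400,30:200,2]))
def rect(m,z,name):
    m=m.astype(np.uint8);n,l,s,c=cv2.connectedComponentsWithStats(m)
    for i in np.argsort(-s[1:,4])[:3]+1:
        if s[i,4]<15: continue
        uv=np.argwhere(l==i)[:,::-1].astype(float);q=plane('top',uv,z)[:,:2].astype(np.float32)
        r=cv2.minAreaRect(q);b=cv2.boxPoints(r);print(name,s[i].tolist(),'rect',np.round(r[0],4),np.round(r[1],4),round(r[2],2))
roi=np.zeros(D.shape,bool);roi[180:300,370:480]=1
Z=P[...,2]
rect(roi&(Z>.125),.137,'divider/top>.125')
rect(roi&(Z>.11),.13,'boards>.11')
roi2=np.zeros(D.shape,bool);roi2[130:320,30:250]=1
rect(roi2&(Z>.092)&(Z<.106),.1,'rim')
rect(roi2&(Z>.12),.145,'fitted')
S=hsv
red=((S[...,0]<8)|(S[...,0]>172))&(S[...,1]>180)&(S[...,2]>80);r3=roi2.copy();r3[:,:222]=0
rect(r3&red,.075,'button')
r4=roi2.copy();r4[:,:218]=0
rect(r4&(S[...,2]<70)&(Z>.05),.089,'grip')
x0,y0=20,130
vis=cv2.resize(img[185:300,370:475],None,fx=5,fy=5,interpolation=cv2.INTER_CUBIC)
v2=cv2.resize(img[130:320,30:260],None,fx=3.0,fy=3.0,interpolation=cv2.INTER_CUBIC)
cv2.imwrite('pics/c1.png',vis);cv2.imwrite('pics/c2.png',v2)
E
```

```text
counter z -1.0608056207450645e-05 0.0028224148262724607
divider/top>.125 [447, 193, 18, 94, 521] rect [ 0.4968 -0.4256] [0.2188 0.0142] 5.52
divider/top>.125 [389, 210, 16, 81, 386] rect [ 0.4714 -0.2877] [0.1873 0.0139] 6.52
divider/top>.125 [422, 225, 11, 56, 147] rect [ 0.465  -0.3578] [0.1285 0.0085] 5.49
boards>.11 [445, 193, 20, 94, 683] rect [ 0.4973 -0.4254] [0.22   0.0192] 5.51
boards>.11 [388, 210, 17, 81, 504] rect [ 0.4717 -0.287 ] [0.1883 0.0175] 5.49
boards>.11 [418, 205, 16, 84, 415] rect [ 0.4802 -0.3559] [0.1957 0.0134] 5.46
rim [35, 156, 181, 156, 2740] rect [0.5257 0.3515] [0.3819 0.3561] 83.61
rim [57, 255, 88, 25, 950] rect [0.4281 0.4078] [0.2032 0.042 ] 83.1
rim [73, 170, 85, 25, 913] rect [0.633  0.3843] [0.2035 0.0427] 82.74
fitted [71, 196, 98, 16, 483] rect [0.5778 0.3569] [0.2263 0.0122] 83.59
button [235, 232, 6, 18, 68] rect [0.497  0.0877] [0.0094 0.0425] 83.76
grip [223, 214, 18, 53, 555] rect [0.4982 0.1011] [0.0278 0.1273] 83.67
```

View pics/c1.png

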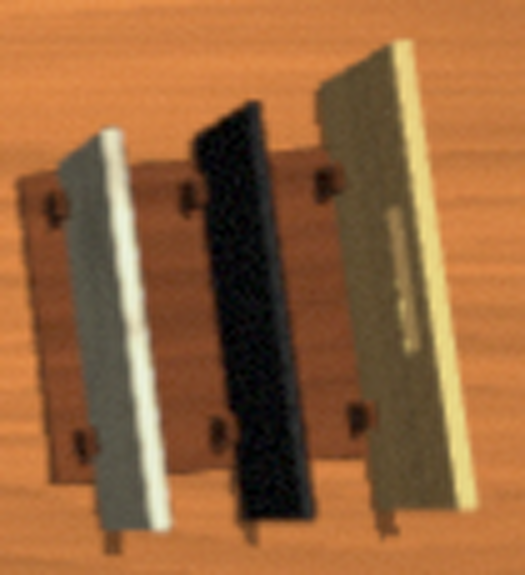

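View pics/c2.png

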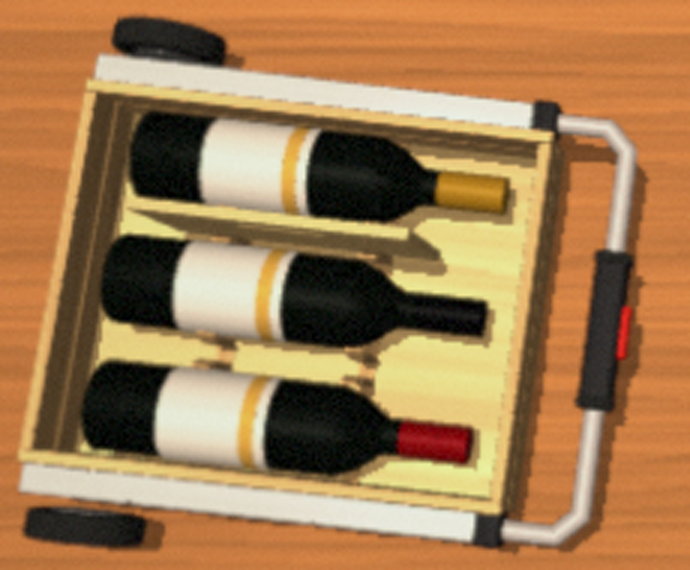

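The crops show the divider's bright top edge running from (403,40) to (470,510) in the first crop, with slate and marble to its left. In the second, the empty slot's post tips are near (222,350) and (370,372), and the button faces right.

```bash
python3 - <<'E'
from h import *
img=cv2.imread('pics/top0.png');D=np.load('top0.npy');P=cloud('top',D)
hsv=cv2.cvtColor(img,cv2.COLOR_BGR2HSV)
m=np.zeros(D.shape,np.uint8);m[188:292,440:470]=((hsv[188:292,440:470,2]>195)&(hsv[188:292,440:470,0]>20))
n,l,s,c=cv2.connectedComponentsWithStats(m);i=1+np.argmax(s[1:,4])
q=plane('top',np.argwhere(l==i)[:,::-1].astype(float),.137)
r=cv2.minAreaRect(q[:,:2].astype(np.float32));print('edge',r)
yaw=np.radians(5.5);n2=np.array([-np.sin(yaw),np.cos(yaw)])
roi=P[188:292,440:470].reshape(-1,3);mm=(roi[:,2]>.07)&(roi[:,2]<.125)&~(l[188:292,440:470]==i).ravel()
y=(roi[:,:2]-np.array([.4968,-.4256]))@n2
k=mm&(abs(y)<.03);f=np.polyfit(roi[k,2],y[k],1);print('face lean deg',np.degrees(np.arctan(f[0])),'face offset at z.137',np.polyval(f,.137),'at .06',np.polyval(f,.06))
# carrier
a=np.radians(-6.35);R=np.array([[np.cos(a),-np.sin(a)],[np.sin(a),np.cos(a)]]);O=np.array([.5259,.3505])
C=P.copy();C[...,:2]=(P[...,:2]-O)@R
# rim/rails profile, bottles
Z=P[...,2]
k=(abs(Z-.1)<.006)&(abs(C[...,1])<.1)&(abs(C[...,0])>.142)&(abs(C[...,0])<.17)
for sg in(1,-1): print('side rim x med',np.nanmedian(C[...,0][k&(C[...,0]*sg>0)]), np.nanpercentile(C[...,0][k&(C[...,0]*sg>0)],[2,98]))
k=(abs(Z-.1)<.006)&(abs(C[...,0])<.12)&(abs(C[...,1])>.17)&(abs(C[...,1])<.2)
for sg in(1,-1): print('end rim y',np.nanpercentile(C[...,1][k&(C[...,1]*sg>0)],[2,50,98]))
for bx in(-.104,0,.104):
    k=(abs(C[...,0]-bx)<.035)&(C[...,1]>0)&(C[...,1]<.12)&(Z>.088)&(Z<.102);print('bottle',bx,np.nanmedian(C[...,0][k]),np.nanmax(Z[k]))
k=(C[...,1]>-.09)&(C[...,1]<.12)&(abs(C[...,0]-.052)<.02)&(Z>.135);print('fitted x',np.nanmedian(C[...,0][k]),np.nanpercentile(C[...,1][k],[1,99]))
# posts
for uv in([104,247],[151.7,254]): print('post',(plane('top',[uv],.076)[0,:2]-O)@R)
# expected slot mouth pixels vs colour
sat=(hsv[...,2]<170)&(abs(C[...,0]+.052)<.02)&(abs(abs(C[...,1])-.06)<.02)&(Z>.055)&(Z<.085)
for sg in(1,-1):
    k=sat&(C[...,1]*sg>0);print('postpts',k.sum(),np.round(np.nanpercentile(C[...,0][k],[5,50,95]),4),np.round(np.nanmedian(C[...,1][k]),4))
s=np.argwhere(cv2.inRange(hsv,(90,0,0),(91,0,0))*0);
img2=cv2.imread('pics/side0.png')
cl=cloud('side',np.load('side0.npy'));CC=(cl[...,:2]-O)@R
k=(cl[...,2]>.135)&(cl[...,2]<.16)&(abs(CC[...,0]-.052)<.03)&(abs(CC[...,1])<.13);print('side fitted x',np.nanmedian(CC[...,0][k]),np.nanpercentile(CC[...,1][k],[1,99]))
E
```

```text
edge ((0.497671514749527, -0.4281470775604248), (0.21627353131771088, 0.0075949071906507015), 5.539422512054443)
face lean deg 0.4269713757923185 face offset at z.137 0.001616099395046993 at .06 0.0010422804364278592
side rim x med 0.1495169292458737 [0.14468146 0.15944568]
side rim x med -0.14893012411662776 [-0.16483994 -0.14379343]
end rim y [0.17919111 0.18399152 0.19063676]
end rim y [-0.18829239 -0.18359709 -0.17824389]
bottle -0.104 -0.10318384636951088 0.10158569399792716
bottle 0 7.873092678186395e-05 0.10170177856193252
bottle 0.104 0.10323469596521666 0.1013892104272065
fitted x 0.05193950200906976 [-0.08666815  0.11695066]
post [-0.0515826   0.05441076]
post [-0.05557573 -0.06216956]
postpts 88 [-0.069  -0.0593 -0.0342] 0.0637
postpts 52 [-0.0708 -0.0516 -0.0334] -0.0486
side fitted x 0.048362598474711 [-0.09068069  0.12555175]
```

Request:
arm_command([
  [[0,0,0,6.3],[0,0,0,6.3],[0,0,0,6.3],[0,0,0,0],[0,0,0,0]],
], grip=0.045)

```text
time_s: 0.52
tcp_pos: [0.2685, -0.5917, 0.2309]
ee_rot: [-180.0, 0.0, 5.7]
wrist_force: [0.2, -0.1, 0.3]
finger_gap: 0.0451
grasp_force: 0.0
```

Request:
arm_command([
  [[0.0305,-0.0175,0,0],[0.0305,-0.0175,0,0],[0.0305,-0.0175,0,0],[0.0305,-0.0175,0,0],[0.0305,-0.0175,0,0],[0.0305,-0.0175,0,0],[0.0305,-0.0175,0,0],[0.0305,-0.0175,0,0.15]],
])

```text
time_s: 1.18
tcp_pos: [0.4992, -0.428, 0.2313]
ee_rot: [-180.0, 0.0, 5.5]
wrist_force: [0.8, 0.3, 0.1]
finger_gap: 0.0449
grasp_force: 0.0
```

Request:
arm_command([
  [[0,0,0.02,0],[0,0,0.02,0],[0,0,0,0],[0,0,0,0]],
])

```text
time_s: 1.52
tcp_pos: [0.4971, -0.4289, 0.1904]
ee_rot: [-179.9, 0.1, 5.4]
wrist_force: [0.3, -0.1, 0.7]
finger_gap: 0.0451
grasp_force: 0.0
```

Request:
arm_command([
  [[0,-0.001,0.02,0],[0,0,0.02,0],[0,0,0.02,0],[0,0,0.015,0],[0,0,0.01,0],[0,0,0,0],[0,0,0,0]],
])

```text
time_s: 2.1
tcp_pos: [0.498, -0.429, 0.1071]
ee_rot: [180.0, -0.0, 5.3]
wrist_force: [0.5, -0.2, -0.4]
finger_gap: 0.0451
grasp_force: 0.0
```

Request:
arm_command([
  [[0,0,0,0],[0,0,0,0],[0,0,0,0],[0,0,0,0],[0,0,0,0],[0,0,0,0]],
], grip=0.0)

```text
time_s: 2.6
tcp_pos: [0.4986, -0.4286, 0.1077]
ee_rot: [179.9, -0.1, 5.4]
wrist_force: [-0.1, 1.2, 6.8]
finger_gap: 0.0081
grasp_force: 60.1
```

Request:
arm_command([
  [[0,0,-0.005,0],[0,0,-0.01,0],[0,0,-0.02,0],[0,0,-0.025,0],[0,0,-0.025,0],[0,0,-0.025,0],[0,0,-0.02,0],[0,0,-0.01,0]],
])

```text
time_s: 3.27
tcp_pos: [0.4988, -0.4292, 0.25]
ee_rot: [179.8, -0.2, 5.3]
wrist_force: [0.6, -0.8, -1.3]
finger_gap: 0.0081
grasp_force: 59.0
```

Request:
arm_command([
  [[0,0,0,0],[0,0,0,0],[0,0,0,0]],
])

```text
time_s: 3.52
tcp_pos: [0.4971, -0.4275, 0.2447]
ee_rot: [-179.9, 0.1, 5.3]
wrist_force: [-0.4, -0.1, -1.1]
finger_gap: 0.0079
grasp_force: 59.0
```

Request:
arm_command([
  [[0.002,-0.01,0,0],[0.002,-0.02,0,0],[0.002,-0.03,0,0],[0.002,-0.034,0,0],[0.002,-0.034,0,0],[0.002,-0.034,0,0],[0.002,-0.034,0,0],[0.002,-0.034,0,0]],
])

```text
time_s: 4.18
tcp_pos: [0.4913, -0.195, 0.2452]
ee_rot: [-179.9, 0.1, 5.4]
wrist_force: [0.8, -0.5, -0.9]
finger_gap: 0.0085
grasp_force: 58.9
```

Request:
arm_command([
  [[0.002,-0.034,0,0],[0.002,-0.034,0,0],[0.002,-0.034,0,0],[0.002,-0.034,0,0],[0.002,-0.034,0,0],[0.002,-0.034,0,0],[0.002,-0.034,0,0],[0.002,-0.034,0,0]],
])

```text
time_s: 4.85
tcp_pos: [0.4814, 0.0767, 0.2455]
ee_rot: [-180.0, 0.1, 5.4]
wrist_force: [1.0, 0.6, -1.5]
finger_gap: 0.0079
grasp_force: 58.9
```

Request:
arm_command([
  [[0.002,-0.034,0,0],[0.002,-0.034,0,0],[0.002,-0.034,0,0],[0.002,-0.034,0,0],[0.002,-0.034,0,0],[0.002,-0.034,0,0],[0.002,-0.025,0,0],[0.002,-0.02,0,0]],
])

```text
time_s: 5.52
tcp_pos: [0.4734, 0.3273, 0.2451]
ee_rot: [-180.0, 0.1, 5.6]
wrist_force: [0.4, -0.6, -1.1]
finger_gap: 0.0081
grasp_force: 59.0
```

Request:
arm_command([
  [[0.001,-0.015,0,0],[0,-0.01,0,0],[0,-0.006,0,0],[0,0,0,-4],[0,0,0,-6],[0,0,0,-6],[0,0,0,-6],[0,0,0,-6]],
])

```text
time_s: 6.18
tcp_pos: [0.474, 0.3532, 0.2461]
ee_rot: [179.9, 0.1, 33.5]
wrist_force: [0.3, -0.4, -1.0]
finger_gap: 0.0083
grasp_force: 58.9
```

Request:
arm_command([
  [[0,0,0,-6],[0,0,0,-6],[0,0,0,-6],[0,0,0,-6],[0,0,0,-6],[0,0,0,-6],[0,0,0,-6],[0,0,0,-5]],
])

```text
time_s: 6.85
tcp_pos: [0.4742, 0.3531, 0.2461]
ee_rot: [180.0, 0.1, 80.5]
wrist_force: [-0.2, 0.5, -1.5]
finger_gap: 0.0079
grasp_force: 58.9
```

Request:
arm_command([
  [[0,0,0,-3],[0,0,0,0],[0,0,0,0],[0,0,0,0],[0,0,0,0]],
])

```text
time_s: 7.27
tcp_pos: [0.4739, 0.3545, 0.2463]
ee_rot: [180.0, 0.0, 83.3]
wrist_force: [0.4, -0.3, -0.9]
finger_gap: 0.0079
grasp_force: 58.9
```

```bash
python3 - <<'E'
from h import *
a=np.radians(-6.35);R=np.array([[np.cos(a),-np.sin(a)],[np.sin(a),np.cos(a)]]);S=np.array([.4742,.3563])
for n in('top','side'):
    p,d=viewer.capture(n);cv2.imwrite(f'pics/{n}1.png',p);P=cloud(n,d);C=P.copy();C[...,:2]=(P[...,:2]-S)@R
    h=cv2.cvtColor(p,cv2.COLOR_BGR2HSV)
    k=(abs(C[...,0])<.02)&(abs(C[...,1])<.13)&(P[...,2]>.14)&(P[...,2]<.285)&(h[...,1]>70)&(h[...,0]>12)&(h[...,0]<35)
    q=C[k]
    if len(q)<30: print(n,len(q));continue
    A=np.c_[q[:,1:],np.ones(len(q))];f=np.linalg.lstsq(A,q[:,0],rcond=None)[0]
    print(n,len(q),'yaw err deg',np.degrees(f[0]),'lean',np.degrees(f[1]),'x at z.15/.27',f[1]*.15+f[2],f[1]*.27+f[2],'y ext',np.percentile(q[:,1],[1,99]),'z',np.percentile(q[:,2],[1,99]))
v=cv2.imread('pics/side1.png')[180:420,40:360];cv2.imwrite('pics/s1c.png',cv2.resize(v,None,fx=2.4,fy=2.4))
print(arm.sense()['tcp_pos'],arm.sense()['ee_rot'])
E
```

```text
top 434 yaw err deg -0.7350190802939371 lean 2.0248172873428354 x at z.15/.27 -0.0054529980345987186 -0.001212230624746808 y ext [-0.11625753 -0.00153738] z [0.15425807 0.28050135]
side 5060 yaw err deg 0.6298050762371938 lean 0.4767833618663765 x at z.15/.27 -0.005460384655585775 -0.004461811917590273 y ext [-0.11224373  0.10570594] z [0.15218043 0.27700149]
[0.47382623 0.35480376 0.24633575] [1.79991575e+02 8.91078241e-03 8.33047992e+01]
```

View pics/s1c.png

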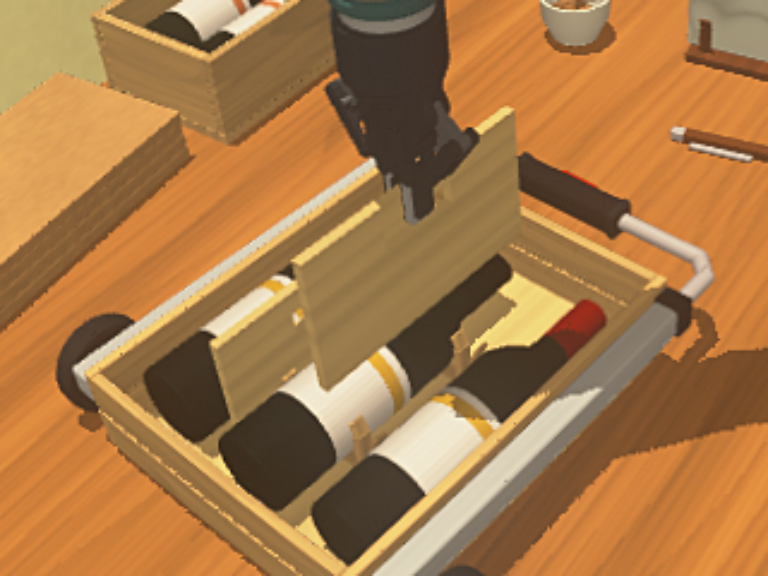

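The side crop shows the divider held square and upright between the lower and middle bottles, above the post pairs at (360,430) and (460,345). It measures centred over the slot to within 1 mm.

Request:
arm_command([
  [[0.002,0,0.01,-0.3],[0,0,0.015,0],[0,0,0.015,0],[0,0,0.015,0],[0,0,0.01,0],[0,0,0,0],[0,0,0,0]],
])

```text
time_s: 7.95
tcp_pos: [0.4738, 0.3569, 0.1807]
ee_rot: [-179.9, 0.0, 83.7]
wrist_force: [0.4, 0.7, -1.8]
finger_gap: 0.008
grasp_force: 58.9
```

Request:
arm_command([
  [[0,0,0.006,0],[0,0,0.006,0],[0,0,0.006,0],[0,0,0.006,0],[0,0,0,0],[0,0,0,0]],
])

```text
time_s: 8.45
tcp_pos: [0.4738, 0.3567, 0.1569]
ee_rot: [-180.0, 0.0, 83.6]
wrist_force: [0.3, -1.0, -0.8]
finger_gap: 0.0085
grasp_force: 59.0
```

Request:
arm_command([
  [[0,0,0.006,0],[0,0,0.006,0],[0,0,0.006,0],[0,0,0.006,0],[0,0,0.006,0],[0,0,0.005,0],[0,0,0,0],[0,0,0,0]],
])

```text
time_s: 9.12
tcp_pos: [0.4739, 0.3568, 0.1219]
ee_rot: [-180.0, 0.0, 83.6]
wrist_force: [-0.1, 0.9, -0.8]
finger_gap: 0.0082
grasp_force: 59.0
```

Request:
arm_command([
  [[0,0,0.002,0],[0,0,0.002,0],[0,0,0,0],[0,0,0,0]],
])

```text
time_s: 9.45
tcp_pos: [0.4741, 0.3569, 0.1184]
ee_rot: [180.0, -0.0, 83.6]
wrist_force: [0.2, -0.2, -0.8]
finger_gap: 0.008
grasp_force: 59.0
```

Request:
arm_command([
  [[0,0,0.0015,0],[0,0,0,0],[0,0,0,0]],
])

```text
time_s: 9.7
tcp_pos: [0.474, 0.3569, 0.1168]
ee_rot: [180.0, 0.0, 83.6]
wrist_force: [-0.4, 0.4, -1.3]
finger_gap: 0.0081
grasp_force: 59.0
```

Request:
arm_command([
  [[0,0,0.0015,0],[0,0,0,0],[0,0,0,0]],
])

```text
time_s: 9.95
tcp_pos: [0.4743, 0.3571, 0.1157]
ee_rot: [180.0, -0.0, 83.6]
wrist_force: [-0.0, 0.3, 1.3]
finger_gap: 0.0084
grasp_force: 59.4
```

Request:
arm_command([
  [[0,0,0.001,0],[0,0,0,0],[0,0,0,0]],
])

```text
time_s: 10.2
tcp_pos: [0.4745, 0.3571, 0.1156]
ee_rot: [179.9, -0.0, 83.6]
wrist_force: [-1.3, -1.4, 9.1]
finger_gap: 0.0077
grasp_force: 60.6
```

It's standing on the floor (contact force 9 N), so I'll release it.

Request:
arm_command([
  [[0,0,0,0],[0,0,0,0],[0,0,0,0],[0,0,0,0],[0,0,0,0],[0,0,0,0]],
], grip=0.04)

```text
time_s: 10.7
tcp_pos: [0.474, 0.3569, 0.1141]
ee_rot: [-180.0, 0.0, 83.6]
wrist_force: [0.5, 1.2, 0.7]
finger_gap: 0.0403
grasp_force: 0.0
```

Request:
arm_command([
  [[0,0,-0.005,0],[0,0,-0.01,0],[0,0,-0.02,0],[0,0,-0.03,0],[0,0,-0.03,0],[0,0,-0.02,0],[0,0,-0.01,0],[0,0,0,0]],
])

```text
time_s: 11.37
tcp_pos: [0.4752, 0.358, 0.2424]
ee_rot: [179.8, -0.2, 83.6]
wrist_force: [0.7, 0.2, 0.1]
finger_gap: 0.0399
grasp_force: 0.0
```

Request:
arm_command([
  [[-0.02,0.0065,0,0],[-0.036,0.0065,0,0],[-0.036,0.0065,0,0],[-0.036,0.0065,0,0],[-0.036,0.0065,0,0],[-0.036,0.0065,0,0],[-0.032,0.0065,0,0],[-0.022,0.0064,0,0]],
], grip=0.065)

```text
time_s: 12.03
tcp_pos: [0.4962, 0.0944, 0.2379]
ee_rot: [-179.8, 0.2, 83.5]
wrist_force: [-0.1, -1.4, -1.1]
finger_gap: 0.0653
grasp_force: 0.0
```

Request:
arm_command([
  [[0,0,0,6],[0,0,0,6],[0,0,0,6],[0,0,0,6],[0,0,0,6],[0,0,0,6],[0,0,0,6],[0,0,0,6]],
])

```text
time_s: 12.7
tcp_pos: [0.4965, 0.0984, 0.2379]
ee_rot: [-179.9, 0.2, 35.3]
wrist_force: [0.4, 0.2, 0.2]
finger_gap: 0.0652
grasp_force: 0.0
```

Request:
arm_command([
  [[0,0,0,6],[0,0,0,6],[0,0,0,6],[0,0,0,6],[0,0,0,6],[0,0,0,6],[0,0,0,6],[0,0,0,0]],
])

```text
time_s: 13.37
tcp_pos: [0.4965, 0.0984, 0.238]
ee_rot: [179.9, 0.1, -6.5]
wrist_force: [-0.3, 0.8, 0.1]
finger_gap: 0.065
grasp_force: 0.0
```

```bash
python3 - <<'E'
from h import *
a=np.radians(-6.35);R=np.array([[np.cos(a),-np.sin(a)],[np.sin(a),np.cos(a)]]);S=np.array([.4742,.3563])
for n in('top','side'):
    p,d=viewer.capture(n);cv2.imwrite(f'pics/{n}2.png',p);P=cloud(n,d);C=P.copy();C[...,:2]=(P[...,:2]-S)@R
    k=(abs(C[...,0])<.025)&(abs(C[...,1])<.13)&(P[...,2]>.108)&(P[...,2]<.17);q=C[k]
    print(n,len(q),'x',np.percentile(q[:,0],[5,50,95]),'y',np.percentile(q[:,1],[1,99]),'z',np.percentile(q[:,2],[90,97,99]))
    f=C[(abs(C[...,0]-.104)<.025)&(abs(C[...,1])<.13)&(P[...,2]>.108)&(P[...,2]<.17)];print('  fitted z',np.percentile(f[:,2],[90,97,99]))
s=arm.sense();print(s['tcp_pos'],s['ee_rot'],s['q'])
v=cv2.imread('pics/side2.png')[160:420,60:420];cv2.imwrite('pics/s2c.png',cv2.resize(v,None,fx=2.2,fy=2.2))
E
```

```text
top 438 x [-0.00375926  0.00018309  0.00465436] y [-0.11303076  0.1043691 ] z [0.14798937 0.14951146 0.15093031]
  fitted z [0.14762048 0.14875021 0.14987694]
side 1507 x [-0.00621101 -0.00427476  0.00265044] y [-0.1096746   0.10809047] z [0.14548853 0.14644978 0.14731739]
  fitted z [0.14541467 0.14667589 0.14737123]
[0.49679768 0.09863648 0.23836747] [ 1.79939233e+02  1.03254699e-01 -6.17356819e+00] [ -18.91752917   23.93563868    6.31651528  109.05490076   -3.45007768
   47.30803067 -106.96778701]
```

View pics/s2c.png

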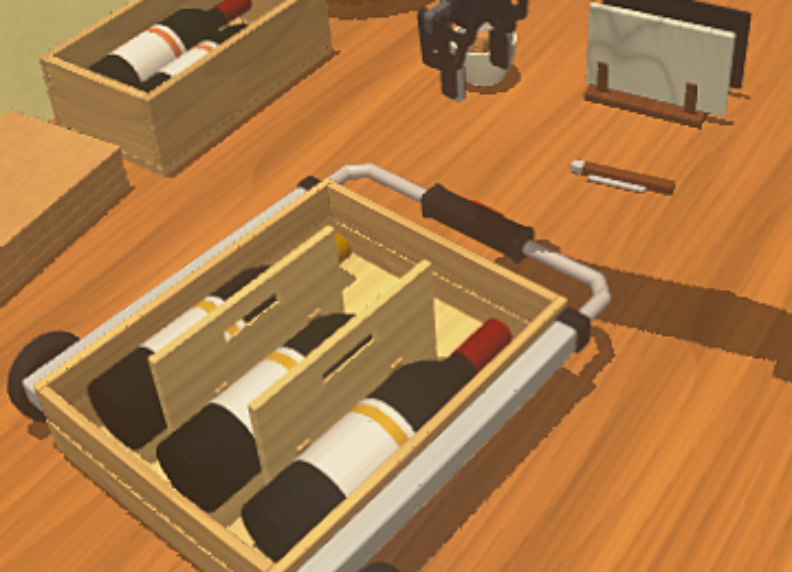

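The side crop shows the divider standing in the empty slot, hole up, at the same height as the fitted one. The bottles and carrier haven't moved. Next is the handle.

Request:
arm_command([
  [[0.001,0,0.015,0],[0,0,0.03,0],[0,0,0.03,0],[0,0,0.025,0],[0,0,0.015,0],[0,0,0.01,0],[0,0,0,0],[0,0,0,0]],
])

```text
time_s: 14.13
tcp_pos: [0.4985, 0.0985, 0.1142]
ee_rot: [180.0, 0.0, -6.3]
wrist_force: [0.0, -0.0, -0.1]
finger_gap: 0.0653
grasp_force: 0.0
```

Request:
arm_command([
  [[0,0,0.01,0],[0,0,0.015,0],[0,0,0.015,0],[0,0,0.01,0],[0,0,0.007,0],[0,0,0,0],[0,0,0,0]],
])

```text
time_s: 14.72
tcp_pos: [0.4987, 0.0986, 0.0574]
ee_rot: [-180.0, -0.0, -6.3]
wrist_force: [-0.2, 0.3, 1.0]
finger_gap: 0.0652
grasp_force: 0.0
```

Request:
arm_command([
  [[0,0,0,0],[0,0,0,0],[0,0,0,0],[0,0,0,0],[0,0,0,0],[0,0,0,0],[0,0,0,0],[0,0,0,0]],
], grip=0.0)

```text
time_s: 15.38
tcp_pos: [0.4994, 0.1, 0.0589]
ee_rot: [-179.9, -0.1, -6.3]
wrist_force: [-1.9, 2.3, 9.6]
finger_gap: 0.0275
grasp_force: 58.7
```

Request:
arm_command([
  [[0,0.003,-0.001,0],[0,0.006,0,0],[0,0.01,0,0],[0,0.01,0,0],[0,0.01,0,0],[0,0.01,0,0],[0,0.01,0,0]],
])

```text
time_s: 15.97
tcp_pos: [0.4924, 0.0386, 0.0589]
ee_rot: [-180.0, -0.1, -6.4]
wrist_force: [0.6, 3.5, 5.9]
finger_gap: 0.0274
grasp_force: 61.1
```

Moving freely (3.5 N), so I'll keep pulling.

Request:
arm_command([
  [[0,0.012,0,0],[0,0.012,0,0],[0,0.012,0,0],[0,0.012,0,0],[0,0.012,0,0],[0,0.012,0,0],[0,0.012,0,0],[0,0.012,0,0]],
])

```text
time_s: 16.63
tcp_pos: [0.4815, -0.057, 0.0589]
ee_rot: [180.0, -0.1, -6.4]
wrist_force: [1.2, 3.1, 5.8]
finger_gap: 0.0275
grasp_force: 61.2
```

Request:
arm_command([
  [[0,0.01,0,0],[0,0.008,0,0],[0,0.005,0,0],[0,0.004,0,0],[0,0.003,0,0],[0,0.002,0,0],[0,0,0,0],[0,0,0,0]],
])

```text
time_s: 17.3
tcp_pos: [0.4779, -0.0894, 0.0589]
ee_rot: [179.9, -0.1, -6.4]
wrist_force: [0.7, 0.4, 6.1]
finger_gap: 0.0275
grasp_force: 60.4
```

Request:
arm_command([
  [[0,0.003,0,0],[0,0.003,0,0],[0,0.002,0,0],[0,0,0,0],[0,0,0,0]],
])

```text
time_s: 17.72
tcp_pos: [0.4773, -0.0945, 0.0589]
ee_rot: [-179.9, -0.1, -6.3]
wrist_force: [2.0, 7.1, 5.8]
finger_gap: 0.0272
grasp_force: 62.3
```

Request:
arm_command([
  [[0,0.001,0,0],[0,0.001,0,0],[0,0,0,0],[0,0,0,0]],
])

```text
time_s: 18.05
tcp_pos: [0.4773, -0.0945, 0.0589]
ee_rot: [-179.8, -0.1, -6.2]
wrist_force: [0.7, 12.7, 7.1]
finger_gap: 0.0276
grasp_force: 63.6
```

```bash
python3 - <<'E'
from h import *
a=np.radians(-6.35);R=np.array([[np.cos(a),-np.sin(a)],[np.sin(a),np.cos(a)]]);O=np.array([.5259,.3505])
im={}
for n in('top','side'):
    p,d=viewer.capture(n);cv2.imwrite(f'pics/{n}3.png',p);im[n]=(p,d)
def bow(p,d,off):
    P=cloud('top',d);C=P.copy();C[...,:2]=(P[...,:2]-O)@R
    h=cv2.cvtColor(p,cv2.COLOR_BGR2HSV)
    for sg in(1,-1):
        k=(C[...,0]*sg>.085)&(C[...,0]*sg<.13)&(abs(C[...,1]+off)<.035)&(P[...,2]>.06)&(P[...,2]<.1)&(h[...,1]<70)
        print(off,sg,k.sum(),np.nanmedian(C[...,1][k]),np.nanmean(C[...,1][k]))
bow(cv2.imread('pics/top0.png'),np.load('top0.npy'),.25);bow(*im['top'],.447)
bow(cv2.imread('pics/top0.png'),np.load('top0.npy'),.25)
def rim(d):
    P=cloud('top',d);C=P.copy();C[...,:2]=(P[...,:2]-O)@R
    k=(abs(P[...,2]-.1)<.006)&(abs(C[...,0])<.12)&(abs(C[...,1])>.17)&(abs(C[...,1])<.2)
    print('rim',[np.round(np.nanpercentile(C[...,1][k&(C[...,1]*s>0)],[2,50,98]),4) for s in(1,-1)])
rim(np.load('top0.npy'));rim(im['top'][1])
v=im['top'][0][130:330,30:400];cv2.imwrite('pics/t3c.png',cv2.resize(v,None,fx=2.1,fy=2.1))
print(arm.sense()['wrist_force'])
E
```

```text
0.25 1 101 -0.2496918670966527 -0.2496663276955359
0.25 -1 112 -0.24946478757925433 -0.2493533829577061
0.447 1 83 -0.4485796846773491 -0.44831172260200636
0.447 -1 0 nan nan
0.25 1 101 -0.2496918670966527 -0.2496663276955359
0.25 -1 112 -0.24946478757925433 -0.2493533829577061
rim [array([0.1792, 0.184 , 0.1906]), array([-0.1883, -0.1836, -0.1782])]
rim [array([0.179 , 0.1843, 0.1905]), array([-0.1882, -0.1835, -0.1782])]
[ 1.54891921 11.28923747  6.78486877]
  return np.nanmean(a, axis, out=out, keepdims=keepdims)
<stdin>:11: RuntimeWarning: Mean of empty slice
```

View pics/t3c.png

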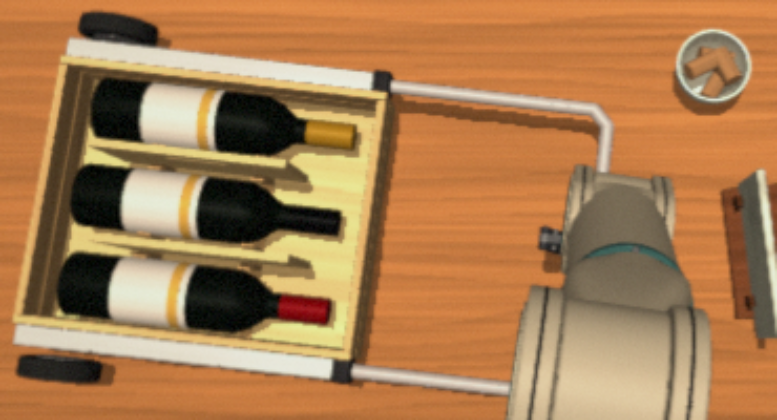

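The top view shows the handle drawn far out, with the bow corner at about (603,110) in the crop. It has moved about 199 mm and the crate hasn't shifted. I'll pull slightly harder to confirm it's against the stop.

Request:
arm_command([
  [[0,0.001,0,0],[0,0.001,0,0],[0,0.001,0,0],[0,0,0,0],[0,0,0,0],[0,0,0,0]],
])

```text
time_s: 18.65
tcp_pos: [0.4773, -0.0946, 0.0589]
ee_rot: [-179.6, -0.1, -6.1]
wrist_force: [3.5, 19.5, 7.2]
finger_gap: 0.0275
grasp_force: 65.7
```

It's rigid against the end stop: the force rises and the TCP doesn't move. I'll ease off to a light pull and hand in while still holding.

Request:
arm_command([
  [[0,-0.001,0,0],[0,-0.001,0,0],[0,0,0,0],[0,0,0,0],[0,0,0,0]],
])

```text
time_s: 19.07
tcp_pos: [0.4773, -0.0946, 0.0589]
ee_rot: [-179.7, -0.1, -6.2]
wrist_force: [2.8, 13.5, 6.7]
finger_gap: 0.0273
grasp_force: 64.4
```

```bash
python3 - <<'E'
from rig import arm
s=arm.sense();print(s['tcp_pos'],s['wrist_force'],s['finger_gap'],s['grasp_force'])
print(arm.hand_in())
E
```

```text
[ 0.4773027  -0.09456169  0.05889037] [ 2.77375017 13.50605717  6.65217277] 0.027272355162685762 64.44699347019196
the job is handed in; nothing more can be done
None
```

I handed the job in at about 19 s, with no verdict shown: the divider is on the floor of the empty slot, hole up and released, and the gripper still holds the handle, button in, hard against a stop about 199 mm out by camera (the arm's own reading says about 196 mm), which I take to be the second stop.

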